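# Bed the tapered rinsing cup in its sprung holder

### The job

Put the tapered brush-rinsing cup (not the straight-sided tin) into the conical collar of the weighted holder, let it centre itself, and press it home by its handle with a steady push of about 15 N for a second, never more than 25 N. Then let go, leaving it upright and centred in the collar; push on the holder only through the cup and leave the other things where they are.

Things in the scene. Friction and masses are not known exactly. Their poses are not given: they have to be found in the camera images.
- cup: The open tapered steel cup to be seated. Origin at the centre of its underside, z up its axis. Outside it is a cone: radius 20 mm at the foot, 42 mm at the rim 70 mm up; wall 3 mm. Weighs 0.17 to 0.34 kg. A handle bar bridges the mouth (see cup_bar). How it is turned about its own axis when seated does not matter.
- cup_bar (a point): Centre of the cup's straight wooden handle bar, 100 mm above the cup's origin. The bar runs along the cup's x axis: 78 mm long, 12 mm wide (along y), 14 mm high, on a flat 4 mm upright at each end; 23 mm of free space from the bar down to the rim.
- holder: Weighted holder, fixed to the table. Origin at the centre of its underside, z up its axis. Dark round foot, radius 66 mm, 16 mm high; on it a grey sleeve, radius 46 mm, up to 58 mm, small clamp screw on its -x side. A neck (radius 42 mm) telescopes out of the sleeve and carries the conical collar on the same axis (see collar_lowest). It is empty inside.
- collar_lowest (a point): Fixed point on the holder's axis, 70 mm above its origin. The collar's bottom edge, unloaded, lies 0 to 20 mm above this point: the neck was set by hand, and its height is not reported and stays as set. Black rubber collar, 35 mm high, outer radius 44 mm at the top; bore radius 28 mm at the bottom, 39 mm at the top.
- holder_axis (a point): Fixed point on the holder's axis, 45 mm above its origin. The bore has the cup's own taper: the seated cup's underside is 25 mm below the collar's bottom edge, so 0 to 20 mm above this point. The collar is sprung: under a downward push it starts to sink at about 4.5 N, then 1 mm per 3 N, to a hard stop at 9 mm, and springs back when let go.
- straight_tin: bystander: steel tin with straight sides, radius 40 mm, 70 mm high, with the same kind of handle as the cup; origin at the centre of its underside. It does not fit the collar.
- tape_roll: bystander: paper tape roll lying flat, outer radius 52 mm, 25 mm high; origin at the centre of its underside
- jar: bystander: closed amber jar, radius 33 mm, 100 mm high; origin at the centre of its underside

How it is judged:
On the way, in this order (a step that is already met when the one before it is completed fails the run):
1. the cup is lifted clear of the table, its underside above 100 mm (height (world z) of cup above 0.1 m), for 0.1 s.
2. the cup, upright (within 0.08 rad) and centred on the holder (within 4 mm), is pressed into the collar with 10 to 20 N for half a second (contact force between cup and holder between 10 and 20 N and horizontal distance between cup and holder below 0.004 m and angle between cup's own z axis and vertical below 0.08 rad), for 0.5 s.
At the end, for the whole second after the job is handed in: the cup rests in the collar, at rest and let go, its axis within 3 mm of the holder's, upright within 0.05 rad, its underside 40 to 70 mm above the holder's underside (horizontal distance between cup and holder below 0.003 m and angle between cup's own z axis and vertical below 0.05 rad and z of cup in the frame of holder between 0.04 and 0.07 m and contact force between cup and holder above 0.8 N and linear speed of cup below 0.02 m/s); the robot touches nothing.
It fails at once if the cup is forced into the holder with more than 25 N (contact force between cup and holder above 25 N).
It fails at once if the robot itself pushes on the holder (contact force between any of the fingers, the arm and holder above 3 N).
It fails at once if the straight tin is moved more than 30 mm or tipped (distance of straight_tin from where it was at the start of the episode above 0.03 m or angle between straight_tin's own z axis and vertical above 0.3 rad).
It fails at once if the tape roll is moved more than 30 mm (distance of tape_roll from where it was at the start of the episode above 0.03 m).
It fails at once if the jar is moved more than 30 mm or tipped (distance of jar from where it was at the start of the episode above 0.03 m or angle between jar's own z axis and vertical above 0.3 rad).
It also fails if it takes over 51 s, if anything falls off the work surface, if the arm or the gripper's body presses on something with over 40 N, if the wrist force passes 120 N, or if a joint passes its speed limit or range.

### The arm

A 6-joint arm with a two-finger parallel gripper is mounted at the origin on the work surface. World frame = base frame: x ahead of the robot, y to its left, z up, the work surface at z = 0. Lengths are in m, angles in rad, forces in N, time in s.
With the tool pointing down it reaches from about 0.375 to 0.975 m from the base axis. Payload 3.8 kg.
Tool frame: the origin (TCP) lies on the centre line of the jaws, within the pads' length; the fingertips stand 8 mm ahead of it and the grasp point (between the pads) lies 11 mm behind it; z points along the fingers, y is the direction in which the jaws open and shut (so a half turn about z gives the same grasp; the last joint's range is limited). The gripper opens to 85 mm and grips with 20 to 120 N. Pads are 22 mm wide; open, the fingers measure 114 mm over their backs; the gripper's body (76 mm by 85 mm) begins 54 mm behind the grasp point. The pads swing forward as they close: fully open they stand 13 mm farther back than shut.
Start: joints at [-1.249, 0.264, 1.604, -0, 1.274, -0.037], TCP at [0.237, -0.632, 0.239] pointing down, gripper open.
Joint ranges: [-2.63, 2.63], [-0.94, 2.18], [0.31, 2.57], [-1.31, 4.45], [0, 2.66], [-2.55, 2.55]. Speed limits (rad/s): [2.57, 2.57, 3.14, 3.14, 3.14, 3.14].

### API

Orientations are given as a rotation vector (axis times angle).
In Python, from workcell import * gives the robot as it stands.
- The arm moves only by the tool play_rows, never from a script. Its arguments are lists of equal length, an entry for each row: "slide": the shift along the tool's x, y, z in cm, a list of three; "delta_rot": the turn, a rotation vector about the tool's x, y, z in rad, a list of three. In form: {"slide": [[x, y, z], ...], "delta_rot": [[wx, wy, wz], ...]}. A call has 1 to 12 rows; each row is the pose to reach, as a shift and turn from the pose measured when the call began, along the tool's axes at that moment; what a row does not reach only later rows make up. A row lasts 1/12 s, in which the tool goes at most 41.7 mm and 7.16 degrees, less where a joint would pass 70% of its speed; a pose out of reach is approached as far as the arm can. A call with a gripper value outside its range is refused whole. "hand" is the opening, from 0 (shut) to 1 (fully open), set as the call begins (left out, the last holds). The fingers move at their own pace and stop on an object; "force" is the grip in N (left out, the last holds). Time passes only in rows, so rows that repeat a pose let the fingers close. It gives the time, the measured TCP pose, the force and the opening at its end, in the units of the state.
- read_state(): the state, without advancing time (a new reading comes with each control period).
- read_camera(name): name is "scene" or "top" or "wrist"; returns a dict with "image" (480x640x3 uint8, red, green, blue), "depth" (480x640 float32, m along the optical axis (not along the pixel's ray), 0 where there is no reading), "fovy" (degrees; the focal length in pixels is half the picture's height over the tangent of half this angle, whatever the lens; pixels are square), "cx", "cy" (the principal point, pixels), "world_from_camera" (4x4, takes a point from camera to world coordinates); the wrist camera has in their place "hand_eye" (4x4, takes a point from camera to tool coordinates, whose origin is the TCP and whose axes are the flange's). Camera axes: x right, y up, looking along -z (the intrinsics and any distortion apply to the point x, -y, -z); pixel columns grow to the right and rows downward; lengths in m; the calibration is good to about 2 mm. The wrist camera is an equidistant fisheye: a pixel r from the principal point sees the ray r / f radians off the axis. A picture is of the moment at which its call begins: read the wrist's pose just before it.
- finish_job(): hands the job in, once; it reports no verdict.
Trained networks look in a picture, given as the dict that the camera call returned (one of the last four; its "shot" number tells which), for a name from the list of things; names that differ only in an ending like _2 or _b are one class to them, and where a whole thing is asked for, a point or a joint stands for the part that bears it (a point fixed in the world has none). Each returns a list of dicts, best first, with "conf" (0 to 1); they miss things now and then, are a little off and sometimes report something else, mostly with a low value. They report only what shows in the picture. A call takes as long as a camera call.
- spot_in(target, picture): "bbox" ([centre column, centre row, width, height] in pixels, round what is visible of it).
- landmark_of(target, picture): "at" ([column, row] in pixels: a listed point, or the origin of a listed thing).
The state is a dict: "time": time; "q": joint angles; "joint_vel": joint speeds; "joint_torque": joint torques, N m; "tool_pos": TCP position; "tcp_rot": TCP orientation; "wrist_force": force on the tool from outside, world axes, zero at the start; "torque": the same for the moment, N m; "width": opening from 0.0 (shut) to 1.0 (fully open).
Only numpy, scipy, OpenCV 4.12 (cv2) and the standard library are available. Lean on these libraries where they do the work, as an engineer would, in place of code of your own. Each camera call takes 0.05 s, during which the arm holds its last target.

## Working session

There is one attempt and no reset: what is moved stays moved. The work goes in short steps, Python scripts to look and compute and a tool call to move; the robot and the scene stay as the last step left them, time stands still between calls to the robot, and variables do not carry over. Pictures are saved under pics/ and viewed, and the job is handed in when it is done.

Besides the shell and the picture viewer there is one more tool, called after "Call:" as name(argument=value, ...) on one line, values as JSON. play_rows: Moves the arm, as the interface text tells. Its arguments: {"type":"object","properties":{"slide":{"type":"array"},"delta_rot":{"type":"array"},"hand":{"type":"number"},"force":{"type":"number"}},"required":["slide","delta_rot"]}

```bash
mkdir -p pics; ls; cat > h.py <<'E'
from workcell import *
import numpy as np, cv2
from scipy.spatial.transform import Rotation as R
def f_of(p): return 240/np.tan(np.radians(p["fovy"])/2)
def deproj(p,u,v,d):
    f=f_of(p); c=np.array([(u-p["cx"])/f*d,-(v-p["cy"])/f*d,-d,1.0]); return (p["world_from_camera"]@c)[:3]
def save(p,n): cv2.imwrite(n,cv2.cvtColor(p["image"],cv2.COLOR_RGB2BGR))
def cloud(p):
    f=f_of(p); v,u=np.mgrid[0:480,0:640]; d=p["depth"]
    c=np.stack([(u-p["cx"])/f*d,-(v-p["cy"])/f*d,-d,np.ones_like(d)],-1)
    return (c@p["world_from_camera"].T)[...,:3]
E
python3 - <<'E'
from h import *
s=read_state(); print({k:np.round(v,3) for k,v in s.items()})
for n in ["top","scene"]:
    p=read_camera(n); save(p,f"pics/{n}1.png"); print(n,{k:(v if k not in("image","depth") else v.shape) for k,v in p.items()})
    for t in ["cup","cup_bar","holder","straight_tin","tape_roll","jar"]:
        print(t,[(np.round(x["bbox"]),round(x["conf"],2)) for x in spot_in(t,p)][:3],[(np.round(x["at"],1),round(x["conf"],2)) for x in landmark_of(t,p)][:3])
    print([ (np.round(x["at"],1),round(x["conf"],2)) for x in landmark_of("holder_axis",p)][:3])
E
```

```text
pics
{'time': np.float64(0.0), 'q': array([-1.249,  0.265,  1.605, -0.   ,  1.274, -0.037]), 'joint_vel': array([-0.001, -0.   ,  0.   , -0.001,  0.001, -0.   ]), 'joint_torque': array([ 2.0000e-03, -5.1511e+01, -3.6731e+01,  0.0000e+00,  1.3000e-02,
       -0.0000e+00]), 'tool_pos': array([ 0.237, -0.631,  0.238]), 'tcp_rot': array([-3.089e+00, -5.600e-01,  1.000e-03]), 'wrist_force': array([ 0.637, -0.372, -0.255]), 'torque': array([-0.019,  0.017,  0.023]), 'width': np.float64(0.996)}
top {'image': (480, 640, 3), 'depth': (480, 640), 'fovy': 51.38678167475019, 'cx': 313.23076113297014, 'cy': 238.44556640682472, 'world_from_camera': array([[-0.01311593,  0.99456676, -0.10327118,  0.49630529],
       [-0.99978301, -0.01137248,  0.01745301,  0.00409452],
       [ 0.01618373,  0.10347769,  0.9945001 ,  1.07269347],
       [ 0.        ,  0.        ,  0.        ,  1.        ]]), 'shot': 1}
cup [(array([435., 290.,  42.,  38.]), 0.62)] [(array([426.7, 289.9]), 0.92), (array([430.4, 207. ]), 0.54)]
cup_bar [(array([437., 290.,  41.,  41.]), 0.6)] [(array([440.1, 290.6]), 0.74)]
holder [(a
[... 724 characters left out ...]
8183962 ,  0.80290316],
       [ 0.        ,  0.        ,  0.        ,  1.        ]]), 'shot': 2}
cup [(array([173., 350.,  61.,  70.]), 0.68)] [(array([183.6, 370.7]), 0.63)]
cup_bar [(array([176., 349.,  57.,  68.]), 0.78)] [(array([172.7, 344.3]), 0.78)]
holder [(array([325., 167.,  72.,  89.]), 0.66)] [(array([322.1, 182. ]), 0.92), (array([325.1, 165.3]), 0.72)]
straight_tin [(array([261., 249.,  58.,  67.]), 0.92)] [(array([264.2, 258.2]), 0.7)]
tape_roll [(array([276., 434.,  75.,  82.]), 0.71), (array([326., 166.,  65.,  91.]), 0.35), (array([176., 350.,  58.,  70.]), 0.2)] []
jar [(array([373., 311.,  44.,  66.]), 0.85)] [(array([370.6, 325.7]), 0.59)]
[(array([324.9, 168.6]), 0.9)]
```

View pics/top1.png

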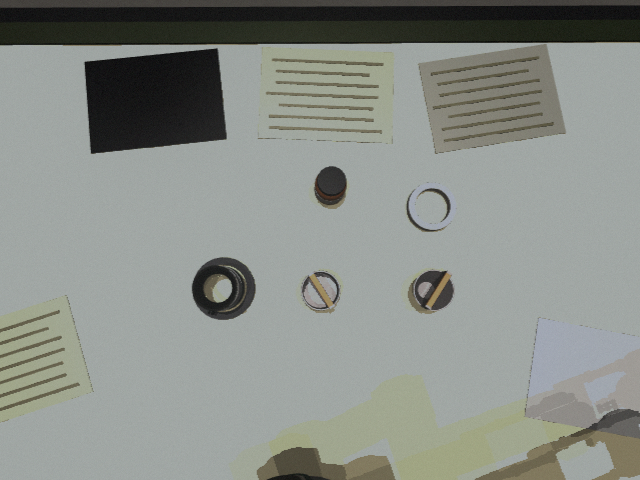

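View pics/scene1.png

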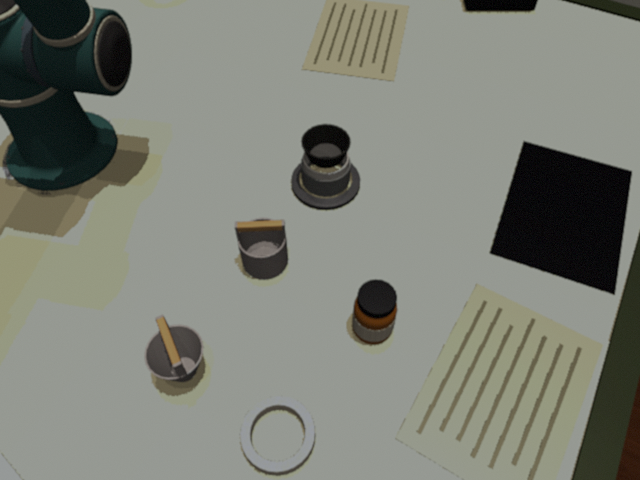

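```bash
python3 - <<'E'
from h import *
p=read_camera("top"); c=cloud(p); 
big=cv2.resize(cv2.cvtColor(p["image"],cv2.COLOR_RGB2BGR)[150:340,170:480],None,fx=2.5,fy=2.5,interpolation=cv2.INTER_CUBIC); cv2.imwrite("pics/topz.png",big)
for n,(u,v,h) in dict(cup=(437,290,32),holder=(224,288,40),tin=(321,288,30),tape=(430,208,32),jar=(331,187,26)).items():
    q=c[v-h:v+h,u-h:u+h].reshape(-1,3); q=q[(q[:,2]>.012)&(q[:,2]<.3)]
    print(n,q.min(0).round(3),q.max(0).round(3))
    for lo in np.arange(.01,.15,.01):
        s=q[(q[:,2]>=lo)&(q[:,2]<lo+.01)]
        if len(s)>5: print("  z%.2f n%d x %.3f..%.3f y %.3f..%.3f c %.3f %.3f"%(lo,len(s),*np.percentile(s[:,0],[1,99]),*np.percentile(s[:,1],[1,99]),s[:,0].mean(),s[:,1].mean()))
E
```

```text
cup [ 0.454 -0.296  0.012] [ 0.536 -0.214  0.111]
  z0.01 n49 x 0.473..0.517 y -0.273..-0.232 c 0.502 -0.254
  z0.02 n64 x 0.471..0.520 y -0.280..-0.230 c 0.500 -0.257
  z0.03 n99 x 0.469..0.523 y -0.284..-0.226 c 0.496 -0.262
  z0.04 n125 x 0.463..0.526 y -0.287..-0.223 c 0.494 -0.264
  z0.05 n144 x 0.459..0.530 y -0.290..-0.222 c 0.495 -0.268
  z0.06 n237 x 0.454..0.534 y -0.295..-0.214 c 0.493 -0.263
  z0.07 n83 x 0.454..0.534 y -0.295..-0.214 c 0.493 -0.257
  z0.08 n11 x 0.459..0.531 y -0.272..-0.227 c 0.493 -0.248
  z0.09 n26 x 0.459..0.530 y -0.271..-0.227 c 0.493 -0.247
  z0.10 n281 x 0.459..0.528 y -0.279..-0.229 c 0.494 -0.253
  z0.11 n9 x 0.475..0.528 y -0.272..-0.245 c 0.502 -0.257
holder [0.439 0.112 0.012] [0.569 0.24  0.118]
  z0.01 n609 x 0.443..0.565 y 0.116..0.228 c 0.505 0.156
  z0.02 n27 x 0.463..0.542 y 0.124..0.157 c 0.502 0.136
  z0.03 n26 x 0.466..0.542 y 0.132..0.160 c 0.504 0.140
  z0.04 n36 x 0.451..0.543 y 0.131..0.202 c 0.480 0.160
  z0.05 n135 x 0.453..0.548 y 0.132..0.199 c 0.500 0.149
  z0.06 n38 x 0.462..0.541 y 0.133..0.167 c 0.502 0.143
  z0.07 n89 x
[... 956 characters left out ...]
 z0.02 n876 x 0.623..0.722 y -0.320..-0.219 c 0.672 -0.269
jar [ 0.68  -0.084  0.013] [ 0.742 -0.017  0.105]
  z0.01 n9 x 0.681..0.696 y -0.078..-0.030 c 0.685 -0.046
  z0.02 n23 x 0.680..0.710 y -0.075..-0.018 c 0.688 -0.044
  z0.03 n24 x 0.680..0.704 y -0.074..-0.019 c 0.687 -0.044
  z0.04 n26 x 0.680..0.702 y -0.072..-0.019 c 0.686 -0.043
  z0.05 n41 x 0.680..0.708 y -0.083..-0.019 c 0.689 -0.046
  z0.06 n51 x 0.681..0.725 y -0.082..-0.019 c 0.694 -0.047
  z0.07 n111 x 0.682..0.724 y -0.082..-0.020 c 0.694 -0.046
  z0.08 n13 x 0.685..0.710 y -0.064..-0.022 c 0.693 -0.040
  z0.09 n332 x 0.685..0.740 y -0.078..-0.023 c 0.712 -0.051
  z0.10 n337 x 0.687..0.739 y -0.077..-0.024 c 0.713 -0.050
```

```bash
cat >> h.py <<'E'
from scipy.optimize import least_squares
def fitc(xy):
    r=least_squares(lambda a:np.hypot(xy[:,0]-a[0],xy[:,1]-a[1])-a[2],[*xy.mean(0),.04],loss="soft_l1",f_scale=.001); return r.x
def bar(c,ctr):
    q=c.reshape(-1,3); q=q[(np.hypot(q[:,0]-ctr[0],q[:,1]-ctr[1])<.06)&(q[:,2]>.099)&(q[:,2]<.118)]
    (x,y),(w,h),a=cv2.minAreaRect((q[:,:2]*1000).astype(np.float32)); m=q[:,:2].mean(0); e=np.linalg.svd(q[:,:2]-m)[2][0]
    return (x/1000,y/1000),(w,h),a,m,np.degrees(np.arctan2(e[1],e[0])),np.percentile(q[:,2],[5,50,95])
E
python3 - <<'E'
from h import *
for n in ["top","scene"]:
    p=read_camera(n); c=cloud(p); print(n,"bar",bar(c,(.494,-.255)))
    q=c.reshape(-1,3)
    def near(x,y,r,lo,hi): 
        return q[(np.hypot(q[:,0]-x,q[:,1]-y)<r)&(q[:,2]>lo)&(q[:,2]<hi)]
    s=near(.494,-.255,.06,.065,.074); print("rim",fitc(s[:,:2]),len(s))
    s=near(.504,.176,.06,.095,.13); print("collar z",np.percentile(s[:,2],[50,80,90,95,99]))
    zt=np.percentile(s[:,2],97); t=s[s[:,2]>zt-.004]; print("collar top",fitc(t[:,:2]),len(t),t[:,2].mean())
    # outer boundary by angle of foot
    s=near(.504,.176,.08,.011,.02); a=np.arctan2(s[:,1]-.176,s[:,0]-.504); r=np.hypot(s[:,0]-.504,s[:,1]-.176)
    b=np.digitize(a,np.linspace(-np.pi,np.pi,25)); o=np.array([s[b==k][np.argmax(r[b==k])][:2] for k in np.unique(b) if r[b==k].max()>.058]); print("foot",fitc(o),len(o))
E
```

```text
top bar ((0.4942163391113281, -0.2540400848388672), (13.015304565429688, 82.09838104248047), 56.08939743041992, array([ 0.49425602, -0.25317333]), np.float64(146.1306746486161), array([0.10178264, 0.1068216 , 0.1095699 ]))
rim [ 0.49413636 -0.25378252  0.03943738] 220
collar z [0.11008247 0.11287604 0.1138011  0.11447252 0.11581866]
collar top [0.50350178 0.17672107 0.04080888] 285 0.11293838937230928
foot [0.50358029 0.1769471  0.06519153] 22
scene bar ((0.4951490783691406, -0.2579739990234375), (12.073237419128418, 83.68119812011719), 55.84752655029297, array([ 0.49681044, -0.25889202]), np.float64(-34.40015821888001), array([0.10258854, 0.10502285, 0.10691204]))
rim [ 0.49524975 -0.25795037  0.03977555] 434
collar z [0.10615145 0.10973595 0.11053771 0.11129887 0.11230767]
collar top [0.50569732 0.17256929 0.04085335] 335 0.10972934629935299
foot [0.50557795 0.17154328 0.06219687] 16
```

```bash
cat >> h.py <<'E'
def plan(x,y,z,yawy=None):
    s=read_state(); Rc=R.from_rotvec(s["tcp_rot"]); p=np.array(s["tool_pos"])
    yc=Rc.as_matrix()[:,1]; 
    a=np.radians(yawy) if yawy is not None else np.arctan2(yc[1],yc[0])
    Y=np.array([np.cos(a),np.sin(a),0]); Z=np.array([0,0,-1.]); X=np.cross(Y,Z)
    Rt=R.from_matrix(np.stack([X,Y,Z],1))
    print("pos",p.round(4),"yaw_y",np.degrees(np.arctan2(yc[1],yc[0])).round(2),"zaxis",Rc.as_matrix()[:,2].round(4),"w",round(s["width"],3),"F",np.round(s["wrist_force"],2),"t",round(s["time"],2),"q",np.round(s["q"],2))
    print("slide cm",(Rc.inv().apply(np.array([x,y,z])-p)*100).round(2),"rot",(Rc.inv()*Rt).as_rotvec().round(4))
E
python3 -c "
from h import *
plan(.4945,-.2555,.25,-124.2)"
```

```text
pos [ 0.2371 -0.632   0.2393] yaw_y -69.44 zaxis [ 0. -0. -1.] w 1.001 F [ 0.38  0.02 -0.09] t 1.55 q [-1.25  0.26  1.6   0.    1.27 -0.04]
slide cm [ 37.33 -26.21  -1.07] rot [-0.     -0.      0.9558]
```

Call:
play_rows(slide=[[3.3,-2.3,-0.1],[6.8,-4.8,-0.2],[10.2,-7.2,-0.3],[13.6,-9.6,-0.4],[17,-12,-0.5],[20.4,-14.4,-0.6],[23.8,-16.8,-0.7],[27.2,-19.2,-0.8],[30.6,-21.6,-0.9],[34,-24,-1],[37.3,-26.2,-1.1],[37.3,-26.2,-1.1]], delta_rot=[[0,0,0.08],[0,0,0.17],[0,0,0.26],[0,0,0.35],[0,0,0.44],[0,0,0.53],[0,0,0.62],[0,0,0.71],[0,0,0.8],[0,0,0.88],[0,0,0.956],[0,0,0.956]], hand=0.6)

```text
time: 2.55
tool_pos: [0.4979, -0.25, 0.2509]
tcp_rot: [-3.0, 0.919, -0.003]
wrist_force: [-0.8, 0.0, 0.1]
width: 0.601
```

```bash
cat >> h.py <<'E'
def wray(p,u,v):
    f=f_of(p); x,y=u-p["cx"],v-p["cy"]; r=np.hypot(x,y); th=r/f
    return np.array([np.sin(th)*x/max(r,1e-9),-np.sin(th)*y/max(r,1e-9),-np.cos(th)])
def whit(p,s,u,v,z):
    H=np.array(p["hand_eye"]); Rc=R.from_rotvec(s["tcp_rot"]).as_matrix(); t=np.array(s["tool_pos"])
    o=Rc@H[:3,3]+t; d=Rc@H[:3,:3]@wray(p,u,v); return o+d*(z-o[2])/d[2]
def wproj(p,s,P):
    H=np.array(p["hand_eye"]); Rc=R.from_rotvec(s["tcp_rot"]).as_matrix(); t=np.array(s["tool_pos"])
    c=H[:3,:3].T@(Rc.T@(np.array(P)-t)-H[:3,3]); th=np.arctan2(np.hypot(c[0],c[1]),-c[2]); r=f_of(p)*th; k=np.hypot(c[0],c[1])
    return p["cx"]+r*c[0]/k,p["cy"]-r*c[1]/k
def wcloud(p,s):
    f=f_of(p); v,u=np.mgrid[0:480,0:640]; x=u-p["cx"]; y=v-p["cy"]; r=np.hypot(x,y)+1e-9; th=r/f; d=p["depth"]; k=d*np.tan(th)/r
    c=np.stack([x*k,-y*k,-d],-1); H=np.array(p["hand_eye"]); Rc=R.from_rotvec(s["tcp_rot"]).as_matrix()
    return (c@H[:3,:3].T+H[:3,3])@Rc.T+np.array(s["tool_pos"])
E
python3 - <<'E'
from h import *
plan(.4945,-.2555,.089,-124.2)
s=read_state(); p=read_camera("wrist"); save(p,"pics/w1.png"); print(p["fovy"],np.round(p["hand_eye"],3))
l=landmark_of("cup_bar",p); print([(np.round(x["at"],1),round(x["conf"],2),whit(p,s,*x["at"],.1)) for x in l])
c=wcloud(p,s); print("bar",bar(c,(.494,-.255)))
q=c.reshape(-1,3); q=q[(np.hypot(q[:,0]-.494,q[:,1]+.255)<.06)&(q[:,2]>.064)&(q[:,2]<.074)]; print(len(q),len(q) and fitc(q[:,:2]))
E
```

```text
pos [ 0.4979 -0.25    0.2509] yaw_y -124.07 zaxis [ 0.0031  0.0027 -1.    ] w 0.601 F [-0.79  0.05  0.07] t 2.55 q [-0.51  0.03  1.85  0.    1.26  1.65]
slide cm [1.000e-02 7.100e-01 1.619e+01] rot [-0.0039 -0.0011  0.0023]
65.70646984690485 [[-0.001  0.961  0.276  0.069]
 [ 1.     0.001  0.001 -0.001]
 [ 0.001  0.276 -0.961 -0.135]
 [ 0.     0.     0.     1.   ]]
[(array([332.5, 232.7]), 0.65, array([ 0.49295872, -0.25344409,  0.1       ]))]
bar ((0.4937395935058594, -0.2532303009033203), (12.139205932617188, 82.6308364868164), 55.79552459716797, array([ 0.49466037, -0.25396544]), np.float64(145.72055265880945), array([0.10628101, 0.10765156, 0.10880031]))
1454 [ 0.49416871 -0.2536042   0.03902964]
```

```bash
python3 - <<'E'
from h import *
plan(.494,-.2537,.15,-124.2)
plan(.494,-.2537,.089,-124.2)
E
```

```text
pos [ 0.4951 -0.2543  0.2505] yaw_y -123.95 zaxis [ 1.e-04 -5.e-04 -1.e+00] w 0.601 F [ 0.06 -0.13  0.41] t 2.65 q [-0.52  0.03  1.85 -0.    1.26  1.64]
slide cm [-1.300e-01  1.000e-02  1.005e+01] rot [ 0.0004 -0.0004  0.0043]
pos [ 0.4951 -0.2543  0.2505] yaw_y -123.95 zaxis [ 1.e-04 -5.e-04 -1.e+00] w 0.601 F [ 0.06 -0.13  0.41] t 2.65 q [-0.52  0.03  1.85 -0.    1.26  1.64]
slide cm [-0.13  0.   16.15] rot [ 0.0004 -0.0004  0.0043]
```

View pics/w1.png

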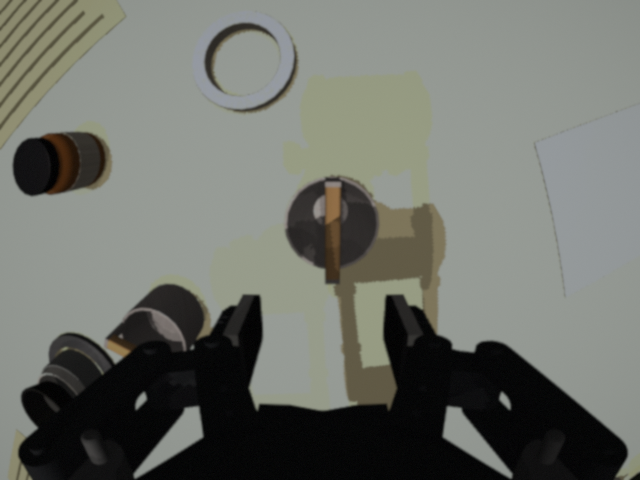

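The wrist picture shows the tapered cup at about (333, 222) with its bar (333, 233) lined up between the jaws. The tin is at (160, 320), well clear. Descending now.

Call:
play_rows(slide=[[0,0,1.5],[-0.1,0,4],[-0.1,0,6.5],[-0.1,0,9],[-0.1,0,11.5],[-0.1,0,13.5],[-0.1,0,14.8],[-0.1,0,15.6],[-0.1,0,16.1],[-0.1,0,16.1],[-0.1,0,16.1],[-0.1,0,16.1]], delta_rot=[[0,0,0.004],[0,0,0.004],[0,0,0.004],[0,0,0.004],[0,0,0.004],[0,0,0.004],[0,0,0.004],[0,0,0.004],[0,0,0.004],[0,0,0.004],[0,0,0.004],[0,0,0.004]])

```text
time: 3.65
tool_pos: [0.4953, -0.2546, 0.0909]
tcp_rot: [3.002, -0.923, 0.004]
wrist_force: [-0.2, -0.7, 0.2]
width: 0.603
```

```bash
python3 - <<'E'
from h import *
plan(.494,-.2537,.089,-124.2)
s=read_state(); p=read_camera("wrist"); save(p,"pics/w2.png")
E
```

```text
pos [ 0.4953 -0.2546  0.0909] yaw_y -124.18 zaxis [ 0.0023 -0.0018 -1.    ] w 0.603 F [-0.19 -0.65  0.19] t 3.65 q [-0.52  0.18  2.   -0.    0.96  1.65]
slide cm [-0.16  0.    0.19] rot [ 0.0002 -0.0029  0.0003]
```

View pics/w2.png

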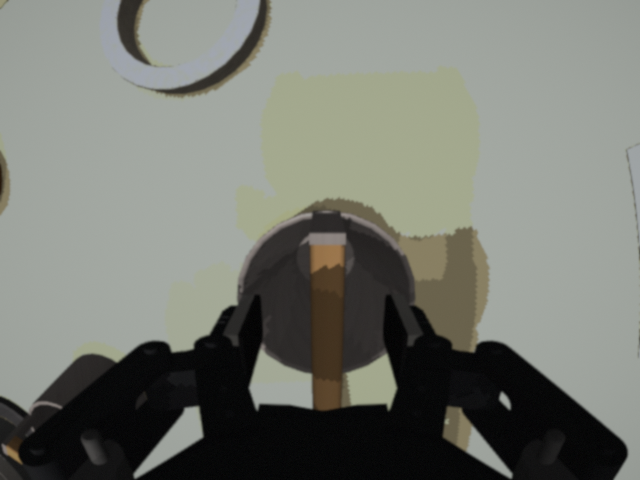

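The bar runs down column 328, between the fingers at 260 and 385. Closing.

Call:
play_rows(slide=[[-0.1,0,0.1],[-0.15,0,0.2],[-0.15,0,0.2],[-0.15,0,0.2],[-0.15,0,0.2],[-0.15,0,0.2],[-0.15,0,0.2],[-0.15,0,0.2],[-0.15,0,0.2],[-0.15,0,0.2]], delta_rot=[[0,-0.003,0],[0,-0.003,0],[0,-0.003,0],[0,-0.003,0],[0,-0.003,0],[0,-0.003,0],[0,-0.003,0],[0,-0.003,0],[0,-0.003,0],[0,-0.003,0]], hand=0, force=50)

```text
time: 4.53
tool_pos: [0.4943, -0.2539, 0.0893]
tcp_rot: [3.002, -0.923, 0.001]
wrist_force: [-1.7, -0.9, 3.5]
width: 0.129
```

```bash
python3 - <<'E'
from h import *
plan(.494,-.2537,.25,-124.2)
E
```

```text
pos [ 0.4943 -0.2539  0.0893] yaw_y -124.18 zaxis [ 4.e-04 -6.e-04 -1.e+00] w 0.129 F [-1.67 -0.87  3.48] t 4.53 q [-0.52  0.18  2.   -0.    0.96  1.65]
slide cm [-3.000e-02  1.000e-02 -1.607e+01] rot [ 0.0003 -0.0006  0.0004]
```

Call:
play_rows(slide=[[0,0,-0.6],[0,0,-2],[0,0,-4],[0,0,-6.5],[0,0,-9],[0,0,-11.5],[0,0,-13.5],[0,0,-15],[0,0,-16],[0,0,-16.5],[0,0,-16.5],[0,0,-16.5]], delta_rot=[[0,0,0],[0,0,0],[0,0,0],[0,0,0],[0,0,0],[0,0,0],[0,0,0],[0,0,0],[0,0,0],[0,0,0],[0,0,0],[0,0,0]])

```text
time: 5.53
tool_pos: [0.4938, -0.2534, 0.2532]
tcp_rot: [-3.003, 0.923, 0.002]
wrist_force: [0.1, 0.5, -2.6]
width: 0.132
```

```bash
python3 - <<'E'
from h import *
s=read_state(); p=read_camera("wrist"); save(p,"pics/w3.png"); c=wcloud(p,s)
# cup rim in tool frame
T=R.from_rotvec(s["tcp_rot"]).inv().apply(c.reshape(-1,3)-s["tool_pos"]).reshape(480,640,3)
np.save("t3.npy",T)
plan(.5036,.1765,.255,-77.6)
E
```

```text
pos [ 0.4935 -0.2533  0.2527] yaw_y -124.17 zaxis [-1.9e-03  8.0e-04 -1.0e+00] w 0.13 F [-0.07  0.21 -1.64] t 5.58 q [-0.52  0.03  1.85 -0.    1.27  1.65]
slide cm [-23.3  -36.12  -0.2 ] rot [-5.000e-04  2.100e-03 -8.129e-01]
```

View pics/w3.png

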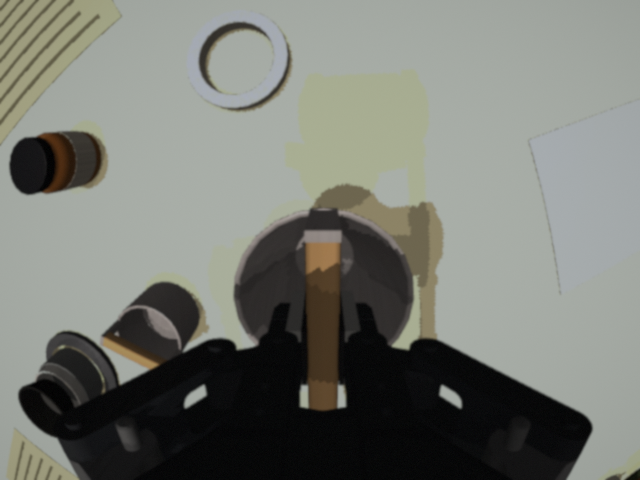

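```bash
cat >> h.py <<'E'
def rimfit(T):
    # cone interior+rim fit in tool frame: rim top plane & circle
    q=T.reshape(-1,3); q=q[(np.hypot(q[:,0],q[:,1])<.055)&(q[:,2]>.005)&(q[:,2]<.085)]
    a=np.degrees(np.arctan2(q[:,1],q[:,0])); 
    # model: apex-axis cone; inner wall radius rin = slope*(h)+..., h height above foot
    q=q[(q[:,2]<.075)&(np.hypot(q[:,0],q[:,1])>.015)]
    k=22/70
    def res(v,q=q):
        o=np.array([v[0],v[1],v[2]]); ax=np.array([v[3],v[4],-1.0]); ax/=np.linalg.norm(ax)
        d=q-o; h=d@ax; r=np.linalg.norm(d-np.outer(h,ax),axis=1)
        return (r-(.020-.003+k*h))
    r=least_squares(res,[0,0,.089,0,0],loss="soft_l1",f_scale=.001)
    return r.x,len(q),np.median(np.abs(r.fun))
E
python3 - <<'E'
from h import *
T=np.load("t3.npy"); print(rimfit(T))
q=T.reshape(-1,3); q=q[(np.hypot(q[:,0],q[:,1])<.052)]
for lo in np.arange(-.02,.1,.005):
    s=q[(q[:,2]>=lo)&(q[:,2]<lo+.005)]
    if len(s): print(round(lo,3),len(s),s.min(0).round(3),s.max(0).round(3), (fitc(s[:,:2]).round(4) if len(s)>30 else ""))
E
```

```text
(array([-0.0010351 , -0.00069576,  0.08837071,  0.01404055, -0.00806083]), 11322, np.float64(0.00033779914305757594))
-0.02 6356 [-0.034 -0.02  -0.02 ] [ 0.041  0.018 -0.015] [ 5.12000e-02 -7.41611e+01  7.41596e+01]
-0.015 450 [ 0.005 -0.021 -0.015] [ 0.041  0.017 -0.01 ] [ 0.0228 -0.0011  0.0182]
-0.01 500 [ 0.005 -0.021 -0.01 ] [ 0.041  0.017 -0.005] [ 0.0215 -0.0017  0.0195]
-0.005 346 [ 0.005 -0.02  -0.005] [ 0.041  0.017 -0.   ] [ 0.0225 -0.0019  0.0186]
0.0 207 [ 0.005 -0.019  0.   ] [0.041 0.016 0.005] [ 0.0238 -0.0013  0.0172]
0.005 79 [ 0.04  -0.007  0.005] [0.041 0.005 0.01 ] [-0.1606 -0.0027  0.2012]
0.01 83 [ 0.04  -0.007  0.01 ] [0.041 0.005 0.015] [-129.0303    0.5813  129.0722]
0.015 2473 [-0.025 -0.043  0.015] [0.041 0.04  0.02 ] [ 0.0001 -0.0013  0.0398]
0.02 1344 [-0.023 -0.042  0.02 ] [0.041 0.038 0.025] [-0.0002 -0.0014  0.0377]
0.025 1185 [-0.024 -0.038  0.025] [0.036 0.036 0.03 ] [-0.0004 -0.0013  0.0361]
0.03 1057 [-0.023 -0.037  0.03 ] [0.034 0.034 0.035] [-0.0004 -0.0013  0.0345]
0.035 880 [-0.02  -0.035  0.035] [0.033 0.033 0.04 ] [-0.0004 -0.0012  0.0329]
0.04 798 [-0.019 -0.034  0.04 ] [0.031 0.031 0.045] [-0.0005 -0.0011  0.0314]
0.045 658 [-0.018 -0.032  0.045] [0.028 0.03  0.05 ] [-0.0005 -0.0011  0.0297]
0.05 639 [-0.019 -0.03   0.05 ] [0.027 0.028 0.055] [-0.0003 -0.001   0.0281]
0.055 624 [-0.02  -0.029  0.055] [0.025 0.027 0.06 ] [-0.0004 -0.001   0.0265]
0.06 512 [-0.019 -0.027  0.06 ] [0.023 0.025 0.065] [-0.0005 -0.001   0.025 ]
0.065 495 [-0.018 -0.026  0.065] [0.021 0.023 0.07 ] [-0.0004 -0.0009  0.0234]
0.07 495 [-0.02  -0.023  0.07 ] [0.019 0.022 0.075] [-0.0004 -0.0009  0.0218]
0.075 435 [-0.019 -0.022  0.075] [0.018 0.02  0.08 ] [-0.0005 -0.0008  0.0202]
0.08 856 [-0.018 -0.02   0.08 ] [0.016 0.019 0.085] [-0.0014 -0.0011  0.0169]
0.085 115 [-0.014 -0.018  0.085] [0.013 0.017 0.086] [-0.001  -0.0009  0.0155]
```

Call:
play_rows(slide=[[-1,-1.5,0],[-2.7,-4.2,0],[-4.6,-7.2,0],[-6.6,-10.2,0],[-8.6,-13.3,0],[-10.6,-16.4,0],[-12.6,-19.5,0],[-14.6,-22.6,-0.1],[-16.6,-25.7,-0.1],[-18.6,-28.8,-0.1],[-20.2,-31.3,-0.1],[-21.4,-33.2,-0.1]], delta_rot=[[0,0,-0.03],[0,0,-0.09],[0,0,-0.16],[0,0,-0.23],[0,0,-0.3],[0,0,-0.37],[0,0,-0.44],[0,0,-0.51],[0,0,-0.58],[0,0,-0.65],[0,0,-0.71],[0,0,-0.75]])

```text
time: 6.58
tool_pos: [0.5017, 0.1441, 0.2522]
tcp_rot: [-3.13, -0.248, 0.007]
wrist_force: [0.0, -0.1, -1.6]
width: 0.128
```

```bash
python3 - <<'E'
from h import *
s=read_state(); p=read_camera("wrist"); save(p,"pics/w4.png"); 
q=wcloud(p,s).reshape(-1,3); s=q[(np.hypot(q[:,0]-.5036,q[:,1]-.1766)<.06)&(q[:,2]>.095)&(q[:,2]<.125)]
print(len(s))
if len(s)>50:
    zt=np.percentile(s[:,2],97); t=s[s[:,2]>zt-.004]; print("collar top",fitc(t[:,:2]),len(t),zt)
plan(.5036,.1766,.255,-77.6)
E
```

```text
2240
collar top [0.50409059 0.1779694  0.04057465] 1245 0.11401861927368542
pos [0.5019 0.1472 0.2523] yaw_y -80.82 zaxis [-0.0045  0.0045 -1.    ] w 0.131 F [ 0.89  2.61 -2.22] t 6.63 q [ 0.23 -0.03  1.91  0.01  1.27  1.64]
slide cm [ 0.64 -2.88 -0.26] rot [-0.0052  0.0036 -0.0562]
```

View pics/w4.png

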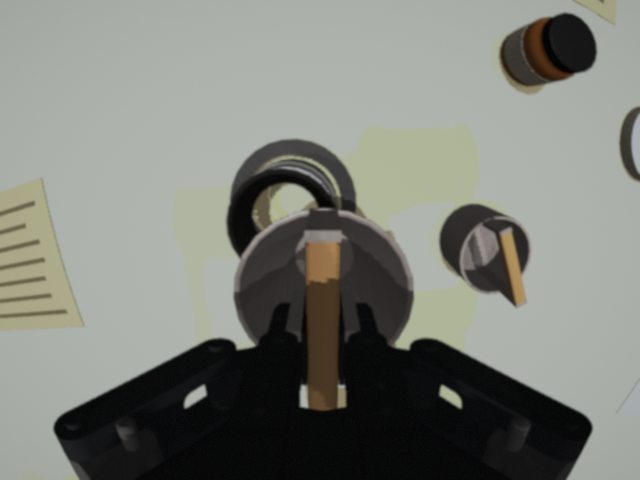

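The cup (325, 290) hangs straight in the jaws. The collar (285, 210) is just ahead, and the tin (490, 245) has not moved.

Call:
play_rows(slide=[[0.3,-1.2,0],[0.6,-2.4,0],[0.6,-2.9,0],[0.6,-2.9,1],[0.6,-2.9,2.5],[0.6,-2.9,4],[0.6,-2.9,5],[0.6,-2.9,5.5],[0.6,-2.9,5.5],[0.6,-2.9,5.5],[0.6,-2.9,5.5]], delta_rot=[[0,0,-0.03],[-0.005,0.004,-0.056],[-0.005,0.004,-0.056],[-0.005,0.004,-0.056],[-0.005,0.004,-0.056],[-0.005,0.004,-0.056],[-0.005,0.004,-0.056],[-0.005,0.004,-0.056],[-0.005,0.004,-0.056],[-0.005,0.004,-0.056],[-0.005,0.004,-0.056]])

```text
time: 7.55
tool_pos: [0.5036, 0.1769, 0.1982]
tcp_rot: [-3.123, -0.338, -0.003]
wrist_force: [-0.1, 0.4, -1.7]
width: 0.131
```

```bash
python3 - <<'E'
from h import *
plan(.5038,.177,.155)
p=read_camera("top"); save(p,"pics/t2.png"); c=cloud(p)
q=c.reshape(-1,3); s=q[(np.hypot(q[:,0]-.5036,q[:,1]-.1766)<.06)&(q[:,2]>.095)&(q[:,2]<.125)]
zt=np.percentile(s[:,2],97); t=s[s[:,2]>zt-.004]; print("collar",zt,len(t),t.min(0),t.max(0))
p=read_camera("scene"); save(p,"pics/s2.png")
plan(.5038,.177,.155)
E
```

```text
pos [0.5036 0.1769 0.1982] yaw_y -77.64 zaxis [ 1.7e-03  6.0e-04 -1.0e+00] w 0.131 F [-0.13  0.45 -1.65] t 7.55 q [0.29 0.03 1.95 0.   1.16 1.65]
slide cm [ 0.02 -0.01  4.32] rot [-0.0003 -0.0018 -0.    ]
collar 0.1222709498085234 16 [0.48412682 0.15732747 0.11946608] [0.49897443 0.18036734 0.12460186]
pos [0.5037 0.1771 0.1986] yaw_y -77.62 zaxis [ 2.3e-03  8.0e-04 -1.0e+00] w 0.13 F [ 0.2  -0.11 -1.86] t 7.65 q [0.29 0.03 1.95 0.   1.16 1.65]
slide cm [-0.    0.01  4.36] rot [-0.0003 -0.0024 -0.    ]
```

View pics/s2.png

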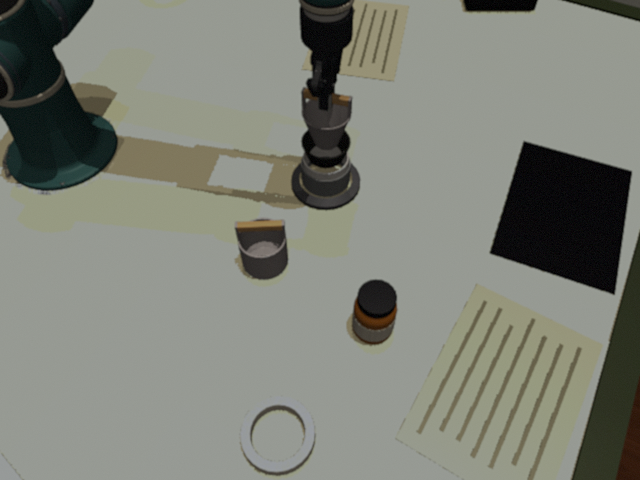

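The cup hangs over the collar in the scene picture (both at about column 326). Lowering it gently.

Call:
play_rows(slide=[[0,0,0.5],[0,0,1.2],[0,0,2],[0,0,2.8],[0,0,3.4],[0,0,3.9],[0,0,4.2],[0,0,4.4],[0,0,4.5],[0,0,4.5],[0,0,4.5]], delta_rot=[[0,0,0],[0,0,0],[0,0,0],[0,-0.002,0],[0,-0.002,0],[0,-0.002,0],[0,-0.002,0],[0,-0.002,0],[0,-0.002,0],[0,-0.002,0],[0,-0.002,0]])

```text
time: 8.57
tool_pos: [0.5041, 0.1772, 0.1539]
tcp_rot: [-3.123, -0.339, -0.001]
wrist_force: [-0.5, -1.1, -2.0]
width: 0.127
```

```bash
python3 - <<'E'
from h import *
plan(.5038,.177,.145)
E
```

```text
pos [0.5041 0.1772 0.1539] yaw_y -77.63 zaxis [ 9.e-04  6.e-04 -1.e+00] w 0.127 F [-0.51 -1.09 -1.96] t 8.57 q [0.29 0.07 1.99 0.   1.08 1.65]
slide cm [-0.03  0.01  0.89] rot [-0.0004 -0.001  -0.    ]
```

Not in contact yet. Going down in small steps.

Call:
play_rows(slide=[[0,0,0.1],[0,0,0.2],[0,0,0.3],[0,0,0.4],[0,0,0.5],[0,0,0.6],[0,0,0.6],[0,0,0.6]], delta_rot=[[0,0,0],[0,0,0],[0,0,0],[0,0,0],[0,0,0],[0,0,0],[0,0,0],[0,0,0]])

```text
time: 9.23
tool_pos: [0.504, 0.1772, 0.1477]
tcp_rot: [-3.123, -0.339, -0.001]
wrist_force: [0.1, 0.2, -1.7]
width: 0.126
```

Call:
play_rows(slide=[[0,0,0.05],[0,0,0.1],[0,0,0.15],[0,0,0.2],[0,0,0.25],[0,0,0.3],[0,0,0.3],[0,0,0.3]], delta_rot=[[0,0,0],[0,0,0],[0,0,0],[0,0,0],[0,0,0],[0,0,0],[0,0,0],[0,0,0]])

```text
time: 9.9
tool_pos: [0.5039, 0.1771, 0.1446]
tcp_rot: [-3.123, -0.339, -0.001]
wrist_force: [0.3, 0.1, -1.3]
width: 0.125
```

Call:
play_rows(slide=[[0,0,0.05],[0,0,0.1],[0,0,0.15],[0,0,0.2],[0,0,0.2],[0,0,0.2]], delta_rot=[[0,0,0],[0,0,0],[0,0,0],[0,0,0],[0,0,0],[0,0,0]])

```text
time: 10.4
tool_pos: [0.5037, 0.177, 0.1426]
tcp_rot: [-3.123, -0.339, 0.0]
wrist_force: [-2.0, -0.5, -0.1]
width: 0.129
```

Call:
play_rows(slide=[[0,0,0.03],[0,0,0.06],[0,0,0.1],[0,0,0.1],[0,0,0.1]], delta_rot=[[0,0,0],[0,0,0],[0,0,0],[0,0,0],[0,0,0]])

```text
time: 10.82
tool_pos: [0.5036, 0.1769, 0.1418]
tcp_rot: [3.123, 0.339, -0.001]
wrist_force: [-2.2, -0.7, 2.0]
width: 0.125
```

```bash
python3 - <<'E'
from h import *
plan(.5038,.177,.14)
for i in range(3):
    p=read_camera("wrist"); s=read_state(); print(np.round(s["wrist_force"],2),np.round(s["torque"],2),np.round(s["tool_pos"],4))
E
```

```text
pos [0.5036 0.1769 0.1418] yaw_y -77.62 zaxis [-3.e-04 -1.e-04 -1.e+00] w 0.125 F [-2.2  -0.68  2.05] t 10.82 q [0.29 0.08 2.01 0.   1.05 1.65]
slide cm [ 0.02 -0.    0.18] rot [-0.      0.0003  0.    ]
[-3.87 -1.61  2.65] [-0.38  0.53  0.01] [0.5036 0.1769 0.1417]
[-2.88 -2.66  2.8 ] [-0.39  0.61 -0.02] [0.5036 0.1769 0.1417]
[-3.12 -1.88  0.98] [-0.34  0.54 -0.01] [0.5036 0.1769 0.1417]
```

Call:
play_rows(slide=[[0,0,0],[0,0,0],[0,0,0],[0,0,0],[0,0,0],[0,0,0]], delta_rot=[[0,0,0],[0,0,0],[0,0,0],[0,0,0],[0,0,0],[0,0,0]], hand=0.4)

```text
time: 11.47
tool_pos: [0.5038, 0.177, 0.1418]
tcp_rot: [-3.123, -0.339, -0.0]
wrist_force: [-0.5, -0.1, -0.1]
width: 0.399
```

```bash
python3 - <<'E'
from h import *
for i in range(2):
    s=read_state(); p=read_camera("wrist"); print(np.round(s["wrist_force"],2),np.round(s["tool_pos"],4),s["width"])
save(p,"pics/w5.png"); c=wcloud(p,s); T=R.from_rotvec(s["tcp_rot"]).inv().apply(c.reshape(-1,3)-s["tool_pos"]).reshape(480,640,3)
print(rimfit(T))
q=T.reshape(-1,3); q=q[(np.hypot(q[:,0],q[:,1])<.055)]
for lo in (.015,.02,.03,.04,.05,.06,.07):
    t=q[(q[:,2]>=lo)&(q[:,2]<lo+.005)]; 
    if len(t)>30: print(lo,len(t),fitc(t[:,:2]).round(4))
b=T.reshape(-1,3); b=b[(abs(b[:,0])<.04)&(abs(b[:,1])<.012)&(b[:,2]<-.01)&(b[:,2]>-.025)]; print("bar top z",np.percentile(b[:,2],[5,50,95]), "y",np.percentile(b[:,1],[2,98]),"x",np.percentile(b[:,0],[2,98]))
E
```

```text
[-0.5  -0.1  -0.12] [0.5038 0.177  0.1418] 0.3990849385015786
[-0.02  0.41 -0.88] [0.5037 0.177  0.1417] 0.3989765445435408
(array([ 0.0015872 , -0.00054574,  0.09000549, -0.00852324, -0.00959834]), 14285, np.float64(0.0007175224670244798))
0.015 2153 [ 0.0007 -0.0013  0.04  ]
0.02 1481 [ 0.0006 -0.0015  0.038 ]
0.03 1160 [ 0.0005 -0.0012  0.0347]
0.04 895 [ 0.0003 -0.0011  0.0315]
0.05 823 [ 0.0002 -0.001   0.0283]
0.06 702 [ 0.0002 -0.0009  0.0251]
0.07 628 [ 0.0122 -0.001   0.0292]
bar top z [-0.01899717 -0.01802065 -0.01677257] y [-0.00729044  0.00415244] x [-0.03006379  0.03892981]
```

View pics/w5.png

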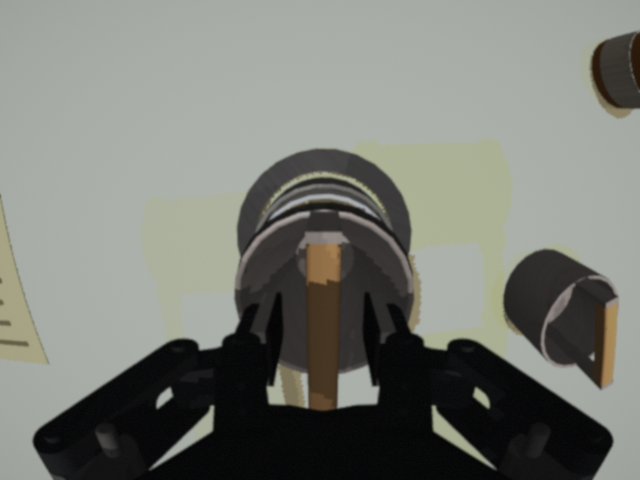

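Call:
play_rows(slide=[[0,0,-0.5],[0,0,-1.5],[0,0,-3],[0,0,-4.5],[0,0,-5],[0,0,-5],[0,0,-5],[0,0,-5]], delta_rot=[[0,0,0],[0,0,0],[0,0,0],[0,0,0],[0,0,0],[0,0,0],[0,0,0],[0,0,0]])

```text
time: 12.23
tool_pos: [0.5031, 0.1768, 0.1911]
tcp_rot: [3.123, 0.339, -0.002]
wrist_force: [0.2, -0.5, -0.2]
width: 0.398
```

Call:
play_rows(slide=[[0,0,0],[0,0,0],[0,0,0],[0,0,0],[0,0,0],[0,0,0]], delta_rot=[[0,0,0],[0,0,0],[0,0,0],[0,0,0],[0,0,0],[0,0,0]], hand=0, force=40)

```text
time: 12.73
tool_pos: [0.5031, 0.1768, 0.1909]
tcp_rot: [3.123, 0.339, -0.002]
wrist_force: [-1.0, -1.1, 0.9]
width: 0.001
```

```bash
python3 - <<'E'
from h import *
s=read_state(); p=read_camera("wrist"); save(p,"pics/w6.png"); q=wcloud(p,s).reshape(-1,3)
q=q[(np.hypot(q[:,0]-.5036,q[:,1]-.177)<.06)]
t=q[(q[:,2]>.118)&(q[:,2]<.124)]; print("rim",len(t),fitc(t[:,:2]))
for lo in np.arange(.1,.18,.004):
    t=q[(q[:,2]>lo)&(q[:,2]<lo+.004)]; print(round(lo,3),len(t),(fitc(t[:,:2]).round(4) if len(t)>30 else ""))
print(bar(q-[0,0,.053],(.5036,.177)))
plan(.5036,.177,.17)
for n in ["top","scene"]:
    p=read_camera(n); save(p,f"pics/{n}6.png"); print(n,bar(cloud(p)-[0,0,.053],(.5036,.177)))
E
```

```text
rim 2358 [0.50432602 0.17856908 0.03923505]
0.1 688 [0.5038 0.1782 0.0323]
0.104 708 [0.5037 0.1783 0.0336]
0.108 804 [0.5042 0.1784 0.035 ]
0.112 1407 [0.5074 0.1789 0.038 ]
0.116 810 [0.5038 0.1785 0.0374]
0.12 1955 [0.5042 0.1786 0.0396]
0.124 86 [0.5044 0.1788 0.0403]
0.128 38 [-32.9472  -7.0258  34.2589]
0.132 26 
0.136 25 
0.14 23 
0.144 24 
0.148 26 
0.152 27 
0.156 1454 [0.2269 1.7412 1.5866]
0.16 759 [0.1443 1.9134 1.7715]
0.164 0 
0.168 0 
0.172 0 
0.176 0 
((0.5231421508789063, 0.1825615234375), (43.37153625488281, 11.721490859985352), 11.902162551879883, array([0.52456384, 0.18299838]), np.float64(-168.56071582845226), array([0.1051665 , 0.10666096, 0.10772705]))
pos [0.5032 0.1768 0.191 ] yaw_y -77.62 zaxis [-1.2e-03 -2.0e-04 -1.0e+00] w 0.0 F [ 0.31  0.46 -0.15] t 12.78 q [0.29 0.03 1.96 0.   1.15 1.65]
slide cm [ 0.05 -0.01  2.1 ] rot [-0.      0.0013  0.    ]
top ((0.5038330688476562, 0.17771372985839845), (82.1087417602539, 12.223666191101074), 12.363153457641602, array([0.48496345, 0.17172401]), np.float64(-171.3507789063562), array([0.10121422, 0.10595993, 0.108979  ]))
scene ((0.5054839477539063, 0.17358203125), (81.94001007080078, 15.385927200317383), 12.104440689086914, array([0.5060413 , 0.17279745]), np.float64(11.82934795742708), array([0.09981548, 0.10332167, 0.10542573]))
```

View pics/w6.png

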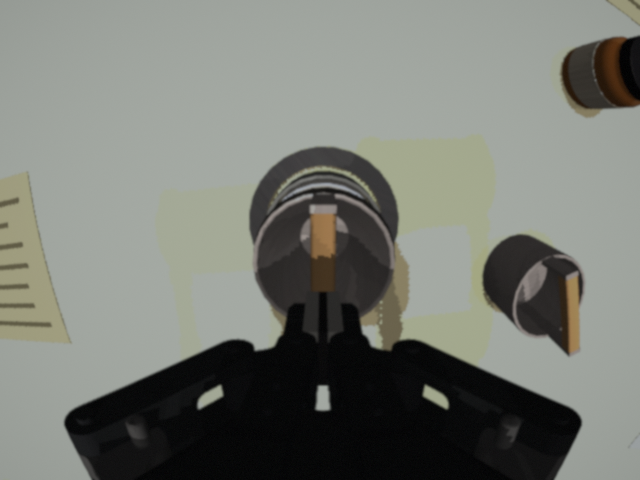

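View pics/scene6.png

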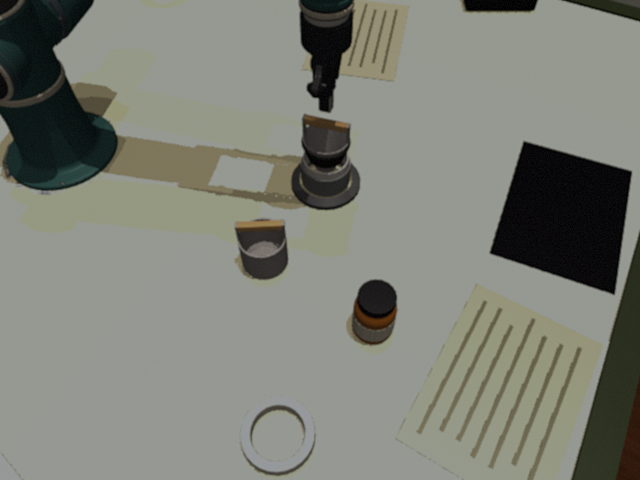

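The cup sits upright in the collar with the bar (323, 250) under the shut fingertips (323, 295). Now moving down to just above the bar.

Call:
play_rows(slide=[[0,0,0.3],[0,0,0.8],[0,0,1.3],[0,0,1.7],[0.05,0,1.9],[0.05,0,2],[0.05,0,2],[0.05,0,2]], delta_rot=[[0,0,0],[0,0,0],[0,0.001,0],[0,0.001,0],[0,0.001,0],[0,0.001,0],[0,0.001,0],[0,0.001,0]])

```text
time: 13.55
tool_pos: [0.5037, 0.177, 0.1711]
tcp_rot: [3.123, 0.339, -0.0]
wrist_force: [0.6, -0.3, 0.3]
width: 0.002
```

Call:
play_rows(slide=[[0,0,0.05],[0,0,0.1],[0,0,0.15],[0,0,0.15]], delta_rot=[[0,0,0],[0,0,0],[0,0,0],[0,0,0]])

```text
time: 13.88
tool_pos: [0.5037, 0.177, 0.1696]
tcp_rot: [-3.123, -0.339, 0.0]
wrist_force: [0.1, 0.5, -0.4]
width: -0.001
```

Call:
play_rows(slide=[[0,0,0.05],[0,0,0.1],[0,0,0.15],[0,0,0.15]], delta_rot=[[0,0,0],[0,0,0],[0,0,0],[0,0,0]])

```text
time: 14.22
tool_pos: [0.5037, 0.1769, 0.168]
tcp_rot: [3.123, 0.339, -0.0]
wrist_force: [0.4, -0.5, 0.6]
width: -0.002
```

Call:
play_rows(slide=[[0,0,0.03],[0,0,0.07],[0,0,0.1],[0,0,0.1]], delta_rot=[[0,0,0],[0,0,0],[0,0,0],[0,0,0]])

```text
time: 14.55
tool_pos: [0.5038, 0.177, 0.1672]
tcp_rot: [-3.123, -0.339, 0.0]
wrist_force: [-0.3, -0.3, 1.3]
width: 0.002
```

Call:
play_rows(slide=[[0,0,0.03],[0,0,0.07],[0,0,0.1],[0,0,0.1]], delta_rot=[[0,0,0],[0,0,0],[0,0,0],[0,0,0]])

```text
time: 14.88
tool_pos: [0.5039, 0.177, 0.1665]
tcp_rot: [3.123, 0.339, 0.0]
wrist_force: [-1.7, -0.1, 2.4]
width: 0.003
```

Call:
play_rows(slide=[[0,0,0.05],[0,0,0.1],[0,0,0.1],[0,0,0.1]], delta_rot=[[0,0,0],[0,0,0],[0,0,0],[0,0,0]])

```text
time: 15.22
tool_pos: [0.504, 0.1769, 0.1658]
tcp_rot: [3.123, 0.339, 0.001]
wrist_force: [-1.9, -1.3, 5.1]
width: -0.0
```

Call:
play_rows(slide=[[0,0,0.05],[0,0,0.1],[0,0,0.15],[0,0,0.15]], delta_rot=[[0,0,0],[0,0,0],[0,0,0],[0,0,0]])

```text
time: 15.55
tool_pos: [0.5041, 0.1769, 0.1651]
tcp_rot: [3.123, 0.339, 0.001]
wrist_force: [-2.3, -0.9, 7.3]
width: -0.001
```

```bash
python3 - <<'E'
from h import *
for i in range(3):
    s=read_state(); p=read_camera("wrist"); print(np.round(s["wrist_force"],2),np.round(s["torque"],2),np.round(s["tool_pos"],4),R.from_rotvec(s["tcp_rot"]).as_matrix()[:,2].round(4))
save(p,"pics/w7.png")
E
```

```text
[-2.26 -0.88  7.29] [-0.24  0.47 -0.02] [0.5041 0.1769 0.1651] [ 9.e-04  0.e+00 -1.e+00]
[-2.24 -1.07  8.25] [-0.2   0.54 -0.03] [0.5041 0.1769 0.1651] [ 8.e-04  0.e+00 -1.e+00]
[-2.51 -1.87  6.71] [-0.25  0.46  0.06] [0.5041 0.1769 0.1651] [ 9.e-04  0.e+00 -1.e+00]
```

View pics/w7.png

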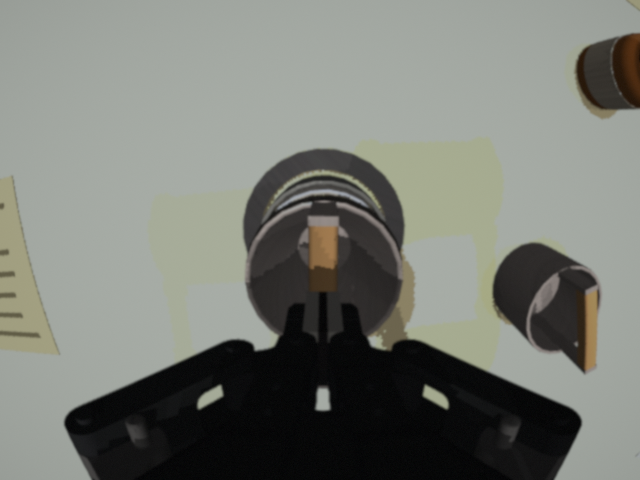

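Call:
play_rows(slide=[[0,0,0.05],[0,0,0.1],[0,0,0.15],[0,0,0.2],[0,0,0.2]], delta_rot=[[0,0,0],[0,0,0],[0,0,0],[0,0,0],[0,0,0]])

```text
time: 16.12
tool_pos: [0.5042, 0.1769, 0.1643]
tcp_rot: [3.123, 0.339, 0.002]
wrist_force: [-3.1, -0.8, 9.6]
width: -0.0
```

Call:
play_rows(slide=[[-0.02,0,0.1],[-0.05,0,0.2],[-0.08,0,0.27],[-0.1,0,0.32],[-0.1,0,0.32]], delta_rot=[[0,0,0],[0,0,0],[0,0,0],[0,0,0],[0,0,0]])

```text
time: 16.53
tool_pos: [0.5042, 0.1769, 0.1632]
tcp_rot: [-3.123, -0.339, -0.006]
wrist_force: [-3.5, -2.2, 13.1]
width: 0.004
```

About 13 N of push plus the cup's weight. Holding the target while monitoring.

```bash
python3 - <<'E'
from h import *
for i in range(26):
    p=read_camera("wrist"); s=read_state(); print(round(s["time"],2),np.round(s["wrist_force"],1),np.round(s["tool_pos"],4))
T=wcloud(p,s).reshape(-1,3); np.save("w8.npy",T); save(p,"pics/w8.png")
E
```

```text
16.58 [-3.9 -1.2 13. ] [0.5042 0.1769 0.1632]
16.63 [-3.4 -0.9 12.5] [0.5042 0.1769 0.1633]
16.68 [-4.1 -1.9 12. ] [0.5042 0.1769 0.1633]
16.73 [-3.3 -1.  13. ] [0.5042 0.1769 0.1633]
16.78 [-3.4 -1.1 13.2] [0.5042 0.1769 0.1633]
16.83 [-3.2 -0.9 12.7] [0.5042 0.1769 0.1632]
16.88 [-3.  -1.7 12.3] [0.5042 0.1769 0.1633]
16.93 [-3.8 -1.7 13.2] [0.5042 0.1769 0.1633]
16.98 [-2.8 -1.6 12.9] [0.5042 0.1769 0.1633]
17.03 [-4.1 -2.1 12.7] [0.5042 0.1769 0.1633]
17.08 [-3.5 -1.5 13.1] [0.5042 0.1769 0.1632]
17.13 [-3.5 -0.9 12.4] [0.5042 0.1769 0.1633]
17.18 [-4.  -1.3 13.2] [0.5042 0.1769 0.1632]
17.23 [-4.  -1.4 12.5] [0.5042 0.1769 0.1632]
17.28 [-3.7 -1.6 12. ] [0.5042 0.1769 0.1633]
17.33 [-3.1 -1.7 12.7] [0.5042 0.1769 0.1633]
17.38 [-2.8 -2.5 13. ] [0.5042 0.1769 0.1632]
17.43 [-4.  -1.9 13.3] [0.5042 0.1769 0.1632]
17.48 [-3.1 -0.7 13. ] [0.5042 0.1769 0.1633]
17.53 [-3.2 -1.7 12. ] [0.5042 0.1769 0.1632]
17.58 [-3.8 -2.  11.8] [0.5042 0.1769 0.1632]
17.63 [-3.2 -3.  13.1] [0.5042 0.1769 0.1632]
17.68 [-2.9 -1.4 11.4] [0.5042 0.1769 0.1633]
17.73 [-3.1 -1.9 12. ] [0.5042 0.1769 0.1632]
17.78 [-3.2 -1.2 13. ] [0.5042 0.1769 0.1633]
17.83 [-2.9 -1.4 13. ] [0.5042 0.1769 0.1632]
```

A steady push of 13 N for 1.3 s, with about 3.6 mm of sink. That matches roughly 15 N in the collar. Retracting.

Call:
play_rows(slide=[[0,0,0.1],[0,0,-0.1],[0,0,-0.3],[0,0,-0.6],[0,0,-1.2],[0,0,-2.5],[0,0,-4.5],[0,0,-7],[0,0,-9],[0,0,-10],[0,0,-10],[0,0,-10]], delta_rot=[[0,0,0],[0,0,0],[0,0,0],[0,0,0],[0,0,0],[0,0,0],[0,0,0],[0,0,0],[0,0,0],[0,0,0],[0,0,0],[0,0,0]])

```text
time: 18.83
tool_pos: [0.5041, 0.177, 0.2637]
tcp_rot: [-3.123, -0.339, -0.007]
wrist_force: [0.5, -0.8, -2.4]
width: 0.004
```

```bash
python3 - <<'E'
from h import *
plan(.5,.177,.26)
s=read_state(); p=read_camera("wrist"); save(p,"pics/w9.png"); c=wcloud(p,s).reshape(-1,3)
q=c[np.hypot(c[:,0]-.5036,c[:,1]-.177)<.075]
for lo in np.arange(.092,.13,.004):
    t=q[(q[:,2]>lo)&(q[:,2]<lo+.004)]; print(round(lo,3),len(t),(fitc(t[:,:2]).round(4) if len(t)>30 else ""))
t=q[(q[:,2]>.117)&(q[:,2]<.126)]; A=np.c_[t[:,:2]-t[:,:2].mean(0),np.ones(len(t))]
t2=q[(q[:,2]>.15)&(q[:,2]<.17)]; e=np.linalg.svd(t2-t2.mean(0))[2][0]; print("bar z",np.median(t2[:,2]),"bar dir",e.round(4),"mid",t2.min(0),t2.max(0))
s=q[(q[:,2]>.01)&(q[:,2]<.02)]; 
for n in ["top","scene"]:
    p=read_camera(n); save(p,f"pics/{n}9.png"); print(n,bar(cloud(p)-[0,0,.053],(.5036,.177)))
    cc=cloud(p).reshape(-1,3); t=cc[(np.hypot(cc[:,0]-.504,cc[:,1]-.176)<.06)&(cc[:,2]>.118)&(cc[:,2]<.128)]; print("rim",fitc(t[:,:2]))
E
```

```text
pos [0.5041 0.177  0.2637] yaw_y -77.61 zaxis [ 4.6e-03  9.0e-04 -1.0e+00] w 0.004 F [ 0.5  -0.78 -2.44] t 18.83 q [ 0.29 -0.02  1.88 -0.    1.28  1.65]
slide cm [-0.4  -0.09  0.36] rot [ 0.0001 -0.0047  0.    ]
0.092 332 [0.5037 0.1783 0.0298]
0.096 383 [0.5038 0.1783 0.0311]
0.1 416 [0.5037 0.1783 0.0324]
0.104 457 [0.5038 0.1783 0.0337]
0.108 515 [0.5042 0.1785 0.0351]
0.112 834 [0.507  0.1788 0.0383]
0.116 562 [0.5039 0.1785 0.0374]
0.12 1347 [0.5042 0.1786 0.0397]
0.124 34 [0.5043 0.1775 0.0395]
0.128 14 
bar z 0.15955337334828465 bar dir [-0.9775 -0.2108  0.0073] mid [0.47200458 0.16695762 0.15284442] [0.54516054 0.19305027 0.16228944]
top ((0.5041064453125, 0.17761073303222658), (81.94639587402344, 12.637323379516602), 12.549575805664062, array([0.49853233, 0.1758795 ]), np.float64(-167.89575058107897), array([0.10204559, 0.10612084, 0.1091522 ]))
rim [0.50380457 0.1770352  0.03955449]
scene ((0.505967041015625, 0.1740343322753906), (81.98049926757812, 17.336750030517578), 12.563419342041016, array([0.50631487, 0.17268998]), np.float64(11.983190759235093), array([0.0996624 , 0.10323713, 0.1053014 ]))
rim [0.50610843 0.17302166 0.03965751]
```

```bash
python3 -c "
import cv2,numpy as np
a=cv2.imread('pics/w9.png');b=cv2.imread('pics/scene9.png')
cv2.imwrite('pics/fin.png',np.hstack([cv2.resize(a,(400,300)),cv2.resize(b[80:320,180:500],(400,300))]))"
```

```text
(no output)
```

View pics/fin.png

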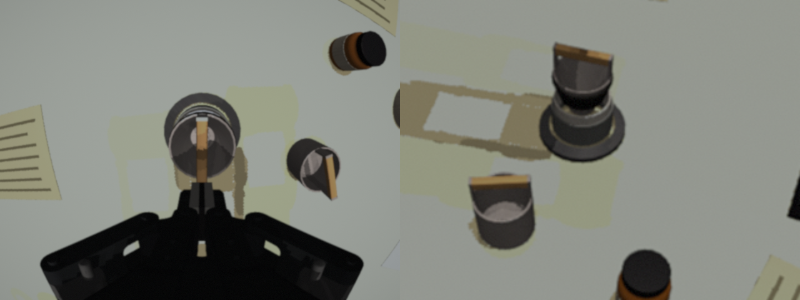

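The final pictures show the cup upright in the collar, about 0.4 mm from the collar's centre as the top camera sees it. The gripper is well clear and the other things are in place.

```bash
python3 -c "
from workcell import *
finish_job()"
```

```text
the job is handed in; nothing more can be done
```

I seated the tapered cup in the collar, pressed it home by its handle, let go and handed the job in at about 19 s. `finish_job()` reports no verdict, so these are my own checks.

**What I did:** I gripped the cup by its bar and lifted its underside to about 160 mm. I carried it over the tin to the holder, lowered it to contact and opened the jaws so it could centre itself. Then I pressed down on the bar with the shut fingertips.

**The push:**
- It stayed between about 11.5 and 13.3 N at the wrist for 1.3 s.
- With the cup's weight of about 2 N, that is roughly 15 N in the collar. The 3.6 mm of sink agrees with this.
- A sideways force of 3 to 4 N showed during the push and went away on release. I tried to ease it with a 1 mm shift, which did not help.

**Last checks:**
- **Centring:** the top camera puts the cup's rim within about 0.4 mm of the collar's centre as measured earlier.
- **Upright:** the bar is level to about 0.007 rad along its length. The circles fitted to the cup wall line up over its height.
- **Height:** the underside is about 53 mm above the table, inside the 40 to 70 mm band.
- **Other things:** the gripper was about 95 mm above the handle. The tin and jar looked unmoved in the last pictures; I did not re-measure them or the tape roll.

**Disagreement:** the scene camera reads about 4 mm lower in y and 2 mm higher in x than the top camera. It gave the same offset for the holder and the cup before the move, so I took it as calibration error.

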